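# Check off a valve kit at the tally keys

## Task

Check off the valve kit laid out on the three stands in order of assembly: with a fingertip, lightly press down the round key in front of the O-ring (on the robot's side), then the one in front of the open threaded union, then the one in front of the screw cap with the hexagon head. Each key stays down once pressed; press gently, and do not lift or shift the parts or the tools between the stands.

Things in the scene. Friction and masses are not known exactly. Their poses are not given: they have to be found in the camera images.
- oring_key (a joint): travel of the O-ring's key in m: 0 = up (start), 0.010 = fully down; it counts as pressed from 0.005. It slides straight down against about 2.5 N of steady friction, has no spring, and stays where it is left; at the bottom the dark collar round it (35 mm across) gives a further 8 mm on a spring, from 4 N rising to 22 N, and springs back when let go. More than 25 N on the key or stand is too much.
- oring_key_top (a point): centre of the top face of the O-ring's key, a round black push key 30 mm in diameter. Up, its top is 41 mm above the bench and 21 mm above its grey housing (52 x 60 mm); fully down, 31 mm above the bench, 2 mm proud of the collar round it. The point moves down with the key.
- oring_stand: fixed aluminium stand of the O-ring, a plate 170 x 90 x 8 mm; origin at the centre of its underside, x along its length away from the robot (turned by up to 9 degrees), z up. Key axis at x = -55 mm, y = 0; the part stands at about x = +37 mm. The three stands look alike and stand side by side in any order.
- o_ring: loose black rubber O-ring, 60 mm across, 8 mm thick, lying flat on its stand; origin at the centre of its underside. It stays on its stand.
- union_key (a joint): travel of the threaded union's key in m: 0 = up (start), 0.010 = fully down; it counts as pressed from 0.005. It slides straight down against about 2.5 N of steady friction, has no spring, and stays where it is left; at the bottom the dark collar round it (35 mm across) gives a further 8 mm on a spring, from 4 N rising to 22 N, and springs back when let go. More than 25 N on the key or stand is too much.
- union_key_top (a point): centre of the top face of the threaded union's key, a round black push key 30 mm in diameter. Up, its top is 41 mm above the bench and 21 mm above its grey housing (52 x 60 mm); fully down, 31 mm above the bench, 2 mm proud of the collar round it. The point moves down with the key.
- union_stand: fixed aluminium stand of the threaded union, a plate 170 x 90 x 8 mm; origin at the centre of its underside, x along its length away from the robot (turned by up to 9 degrees), z up. Key axis at x = -55 mm, y = 0; the part stands at about x = +37 mm. The three stands look alike and stand side by side in any order.
- threaded_union: loose black threaded union, an open round collar 69 mm across and 46 mm tall, hole upward, standing on its stand; origin at the centre of its underside. It stays on its stand.
- cap_key (a joint): travel of the screw cap's key in m: 0 = up (start), 0.010 = fully down; it counts as pressed from 0.005. It slides straight down against about 2.5 N of steady friction, has no spring, and stays where it is left; at the bottom the dark collar round it (35 mm across) gives a further 8 mm on a spring, from 4 N rising to 22 N, and springs back when let go. More than 25 N on the key or stand is too much.
- cap_key_top (a point): centre of the top face of the screw cap's key, a round black push key 30 mm in diameter. Up, its top is 41 mm above the bench and 21 mm above its grey housing (52 x 60 mm); fully down, 31 mm above the bench, 2 mm proud of the collar round it. The point moves down with the key.
- cap_stand: fixed aluminium stand of the screw cap, a plate 170 x 90 x 8 mm; origin at the centre of its underside, x along its length away from the robot (turned by up to 9 degrees), z up. Key axis at x = -55 mm, y = 0; the part stands at about x = +37 mm. The three stands look alike and stand side by side in any order.
- screw_cap: loose black screw cap, closed, 86 mm across and 60 mm tall with a hexagon head on top, standing on its stand; origin at the centre of its underside. It stays on its stand.
- spanner: loose steel ring spanner 157 x 33 x 9 mm, lying on the bench between two stands, origin at its middle on the bench; a bystander.
- brush: loose parts brush 148 x 33 x 13 mm, lying on the bench between two stands, origin at its middle on the bench; a bystander.
Things that resemble listed ones, but are neither listed nor needed, are in the scene too. What is shaped like the o_ring but brown is not meant.

How it is judged:
By the outcome, as a careful person would: the job done as asked, in the order asked, and still so for the second after the job is handed in, with the robot touching nothing.
It also fails if it takes over 38 s, if anything falls off the work surface, if the arm or the gripper's body presses on something with over 40 N, if the wrist force passes 120 N, or if a joint passes its speed limit or range.

## Robot

A 6-joint arm with a two-finger parallel gripper is mounted at the origin on a cart in front of the work surface, level with it; the furniture and walls round the work are solid. World frame = base frame: x ahead of the robot, y to its left, z up, the work surface at z = 0. Lengths are in m, angles in degrees, forces in N, time in s.
With the tool pointing down it reaches from about 0.275 to 0.825 m from the base axis. Payload 4.9 kg.
Tool frame: the origin (TCP) lies midway between the tips of the shut fingers; the grasp point (between the pads) lies 19 mm behind it; z points along the fingers, y is the line along which they close (so a half turn about z gives the same grasp; the last joint's range is limited). The gripper opens to 85 mm and grips with 20 to 120 N. Pads are 22 mm wide; open, the fingers measure 114 mm over their backs; the gripper's body (76 mm by 85 mm) begins 54 mm behind the grasp point. The pads swing forward as they close: fully open they stand 13 mm farther back than shut.
Start: joints at [-7.689, 18.69, -11.035, 60.275, 0, 82.311], TCP at [0.55, 0, 0.231] pointing down, gripper open.
Joint ranges: [-152.03, 152.03], [-55.5, 102.48], [-74.3, 77.21], [-110.64, 120.58], [-84.22, 78.4], [-180, 180]. Speed limits (degrees/s): [147.25, 147.25, 180, 180, 180, 180].

## Interface

Orientations are given as [roll, pitch, yaw] about the fixed x, y, z axes, in that order (R = Rz(yaw) Ry(pitch) Rx(roll)).
In Python, from cell import env, snapshot, order gives the robot as it stands. The module is installed in compiled form; this text tells all that it offers. Calls block until the motion is done:
- env.reach(position, orientation): joint-space move of the TCP to a pose.
- env.movel(position, max_speed=0.15, ori=None, contact_N=None): straight line of the TCP; ori=None keeps the orientation; max_speed is the mean speed in m/s. With contact_N (N) it stops when the force on the tool has changed by that much, and returns True; else False.
- env.goto_joints(angles): joint-space move.
- env.gripper_to(opening, grip_force=None): finger opening in m; grip_force is the grip in N (None keeps the last); returns when the fingers have stopped.
- env.pause(seconds).
- env.solve_ik(position, orientation): joint angles nearest the present ones, or None.
- env.get_obs(): the state.
- snapshot(name): name is "scene" or "side" or "wrist"; returns a dict with "image" (420x560x3 uint8, red, green, blue), "depth" (420x560 float32, m along the optical axis (not along the pixel's ray), 0 where there is no reading), "fx", "fy", "cx", "cy" (pixels), "R" (3x3) and "t" (3): a world point X has camera coordinates R X + t; the wrist camera has in their place "T_tool_cam" (4x4, takes a point from camera to tool coordinates, whose origin is the TCP and whose axes are the flange's). Camera axes: x right, y down, z forward; pixel columns grow to the right and rows downward; lengths in m; the calibration is good to about 2 mm. A picture is of the moment at which its call begins: read the wrist's pose just before it.
A pose or a line that the arm cannot do raises env.PlanningError and nothing moves.
- order.job_done(): hands the job in; it is judged then, once.
The state is a dict: "clock": time; "joint_positions": joint angles; "joint_vel": joint speeds; "joint_torque": joint torques, N m; "ee_pos": TCP position; "tool_rot": TCP orientation; "ft_force": force on the tool from outside, world axes, zero at the start; "wrist_torque": the same for the moment, N m; "finger_gap": finger opening in m; "gripper_force": force on a finger pad.
Only numpy, scipy, OpenCV 4.12 (cv2) and the standard library are available. Lean on these libraries where they do the work, as an engineer would, in place of code of your own. Each camera call takes 0.05 s, during which the arm holds its last target. There are 200 camera calls.

## Working session

There is one attempt and no reset: what is moved stays moved. The work goes in short steps, each a Python script; the robot and the scene stay as the last script left them, time stands still between calls to the robot, and variables do not carry over. Pictures are saved under pics/ and viewed, at most 10 in all, crops included, and the job is handed in when it is done.

```bash
mkdir -p pics; cat > h.py <<'E'
import numpy as np, cv2, pickle
from cell import env, snapshot, order
def snap(n):
    s=snapshot(n); pickle.dump(s,open(f'pics/{n}.pkl','wb')); return s
def world(s,u,v):
    d=s['depth'][int(v),int(u)]
    c=np.array([(u-s['cx'])/s['fx']*d,(v-s['cy'])/s['fy']*d,d])
    return np.array(s['R']).T@(c-np.array(s['t']))
E
python3 - <<'E'
from h import *
for n in('scene','side'):
    s=snap(n); cv2.imwrite(f'pics/{n}.png',cv2.resize(s['image'][:,:,::-1],(784,588)))
o=env.get_obs(); print(o['clock'],o['ee_pos'],o['tool_rot'])
E
```

```text
0.1 [5.49481605e-01 7.98602310e-05 2.30573106e-01] [-1.79910796e+02 -1.33144091e-02  9.00001894e+01]
```

View pics/scene.png

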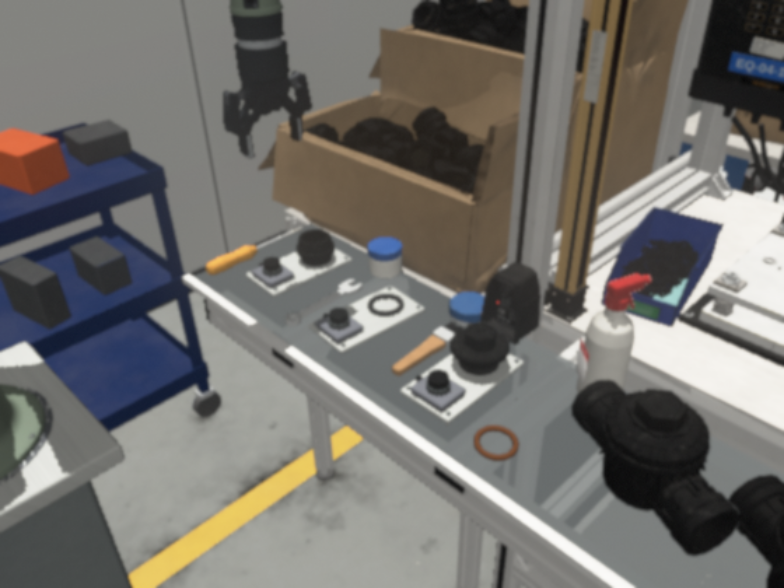

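View pics/side.png

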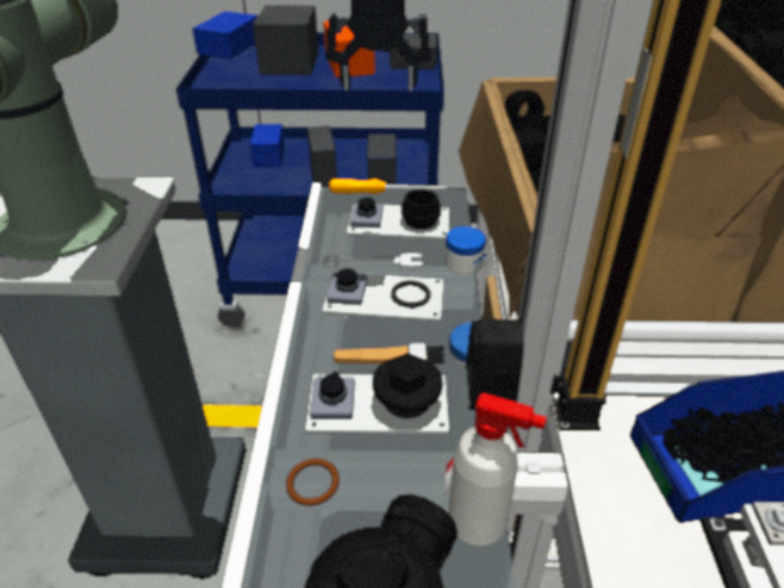

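Side picture (1.4x scale): the far part at (421,208) looks like the union, with its key at (366,205). The black O-ring is at (410,293), key (346,279), and the hex cap at (407,385), key (331,386). Possible mix-ups are the brown ring (312,481), the valve body (390,550) and the blue-lidded jars (465,245) and (470,340). None of these has a key. I'll check the far part and the cap in one close crop and measure the key tops.

```bash
cat > m.py <<'E'
from h import *
S={n:pickle.load(open(f'pics/{n}.pkl','rb')) for n in('scene','side')}
K={'side':dict(union=(366,205),oring=(346,279),cap=(331,386)),'scene':dict(union=(270,265),oring=(338,315),cap=(438,380))}
for n,s in S.items():
    v,u=np.mgrid[0:420,0:560]; d=s['depth']
    P=(np.stack([(u-s['cx'])/s['fx']*d,(v-s['cy'])/s['fy']*d,d],-1)-s['t'])@np.array(s['R'])
    for k,(a,b) in K[n].items():
        a/=1.4;b/=1.4
        w=(abs(u-a)<22)&(abs(v-b)<22)&(d>0)&(s['image'].max(-1)<80)
        Q=P[w]; Q=Q[(Q[:,2]>.036)&(Q[:,2]<.047)]
        c0=world(s,a,b); Q=Q[np.hypot(*(Q[:,:2]-c0[:2]).T)<.03]
        print(n,k,'px',c0.round(3),'n',len(Q),'mid',((Q.min(0)+Q.max(0))/2).round(4),'ext',np.ptp(Q,0).round(3))
    for nm,(a,b) in (dict(un=(421,208),capp=(407,375),ring=(410,305)) if n=='side' else {}).items(): print(nm,world(s,a/1.4,b/1.4).round(3))
i=S['side']['image'][:,:,::-1]; j=S['scene']['image'][:,:,::-1]
c=lambda im,u,v:cv2.resize(im[v-35:v+35,u-48:u+48],(390,284),interpolation=cv2.INTER_CUBIC)
cv2.imwrite('pics/crop.png',np.vstack([np.hstack([c(i,285,148),c(i,265,270)]),np.hstack([c(j,212,182),c(j,260,226)])]))
E
python3 m.py
```

```text
scene union px [0.518 0.007 0.039] n 76 mid [0.5242 0.0131 0.0402] ext [0.029 0.03  0.008]
scene oring px [ 0.503 -0.189  0.04 ] n 100 mid [ 0.5047 -0.1866  0.04  ] ext [0.03  0.029 0.008]
scene cap px [ 0.499 -0.401  0.039] n 118 mid [ 0.501 -0.398  0.04 ] ext [0.027 0.027 0.008]
side union px [0.527 0.005 0.038] n 84 mid [0.5262 0.0129 0.0395] ext [0.028 0.031 0.007]
side oring px [ 0.509 -0.196  0.039] n 117 mid [ 0.5075 -0.187   0.0401] ext [0.029 0.029 0.008]
side cap px [ 0.506 -0.403  0.04 ] n 183 mid [ 0.5065 -0.3979  0.0395] ext [0.027 0.031 0.007]
un [ 0.619 -0.019  0.048]
capp [ 0.597 -0.406  0.064]
ring [ 0.601 -0.223  0.015]
```

View pics/crop.png

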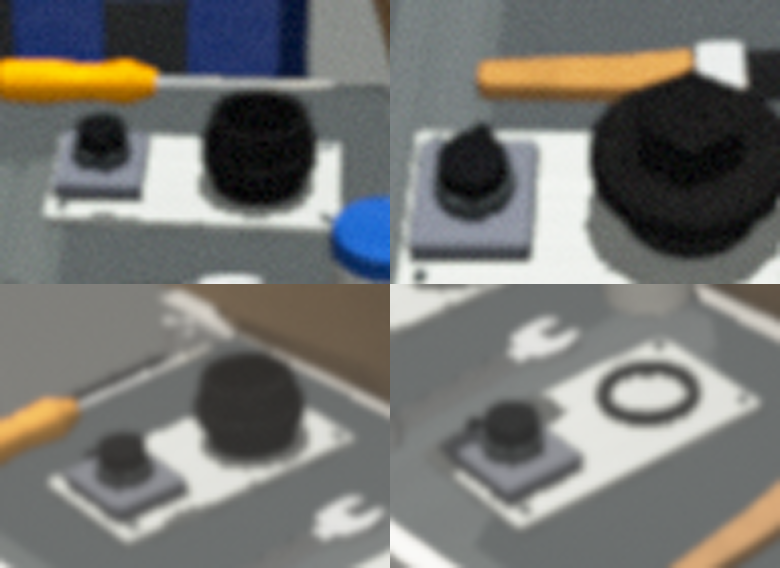

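The crop confirms the parts: the far one is the tall black collar, 54 mm to its top, the middle one is the black O-ring and the near one is the hexagon-head cap. The key tops measure z = 0.040 and about 30 mm across, as specified. I'll shut the gripper, go above the O-ring's key and check with the wrist camera.

```bash
cat > a.py <<'E'
from h import *
ORI=[180,0,90]
def look(tag):
    o=env.get_obs(); s=snap('wrist'); R=cv2.Rodrigues(np.zeros(3))[0]
    from scipy.spatial.transform import Rotation as Ro
    T=np.eye(4);T[:3,:3]=Ro.from_euler('xyz',o['tool_rot'],degrees=True).as_matrix();T[:3,3]=o['ee_pos']
    M=T@np.array(s['T_tool_cam']); v,u=np.mgrid[0:420,0:560]; d=s['depth']
    P=np.stack([(u-s['cx'])/s['fx']*d,(v-s['cy'])/s['fy']*d,d],-1)@M[:3,:3].T+M[:3,3]
    return s,P
def keytop(P,c,lo=.036,hi=.046):
    Q=P[(P[...,2]>lo)&(P[...,2]<hi)&(np.hypot(P[...,0]-c[0],P[...,1]-c[1])<.03)]
    print('key',len(Q),((Q.min(0)+Q.max(0))/2).round(4),Q.mean(0).round(4),np.ptp(Q,0).round(3))
E
python3 - <<'E'
from a import *
env.gripper_to(0.0)
c=[.506,-.187]
env.reach([*c,.17],ORI)
s,P=look('o'); keytop(P,c)
o=env.get_obs(); print(o['clock'],o['ee_pos'],o['finger_gap'],o['ft_force'])
cv2.imwrite('pics/w1.png',s['image'][:,:,::-1])
E
```

```text
key 987 [ 0.5069 -0.1845  0.0395] [ 0.5067 -0.1838  0.0403] [0.029 0.029 0.007]
1.7417 [ 0.50673703 -0.18605461  0.17060075] 8.208613350112445e-05 [0.21236564 0.15125683 0.39016827]
```

View pics/w1.png

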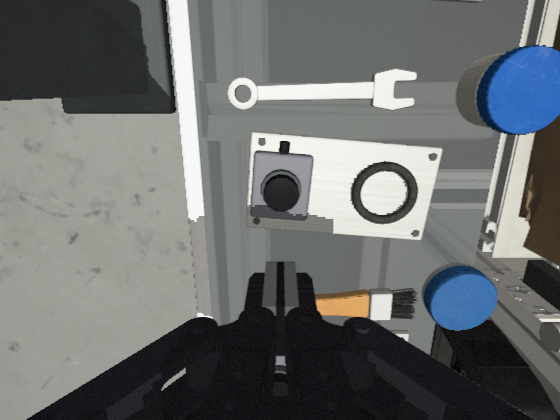

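The wrist picture shows the O-ring's key at (281,190) with the black ring at (384,192), a cable stub on the housing and nothing in the way. Pressing it now.

```bash
cat >> a.py <<'E'
def press(c):
    env.movel([*c,.055],max_speed=.12)
    f0=np.array(env.get_obs()['ft_force'])
    hit=env.movel([*c,.027],max_speed=.02,contact_N=6)
    o=env.get_obs(); print('hit',hit,o['ee_pos'].round(4) if hasattr(o['ee_pos'],'round') else o['ee_pos'],(np.array(o['ft_force'])-f0).round(2))
    env.movel([*c,.15],max_speed=.12)
    s,P=look('x'); keytop(P,c,.02,.05); print(env.get_obs()['clock']); return s,P
E
python3 - <<'E'
from a import *
s,P=press([.507,-.185])
cv2.imwrite('pics/w2.png',s['image'][:,:,::-1])
c=[.507,-.185]; v=P[np.hypot(P[...,0]-c[0],P[...,1]-c[1])<.010]; print('ztop',np.median(v[:,2]))
E
```

```text
hit True [ 0.507  -0.185   0.0294] [-1.43  1.35  7.95]
key 1854 [ 0.5062 -0.1843  0.0264] [ 0.5068 -0.1827  0.0276] [0.05  0.057 0.013]
5.2333
ztop 0.18828444996639243
```

The tip stopped at z = 0.0294 with 8 N, on the collar's spring, so the key is fully down, and the camera now sees nothing there above 0.033. Next is the union's key, with a wrist check first.

```bash
python3 - <<'E'
from a import *
c=[.5255,.013]
env.reach([*c,.16],ORI)
s,P=look('u'); keytop(P,c)
cv2.imwrite('pics/w3.png',s['image'][:,:,::-1])
E
```

```text
key 1058 [0.5255 0.0144 0.0393] [0.5255 0.0151 0.0403] [0.029 0.029 0.006]
```

View pics/w3.png

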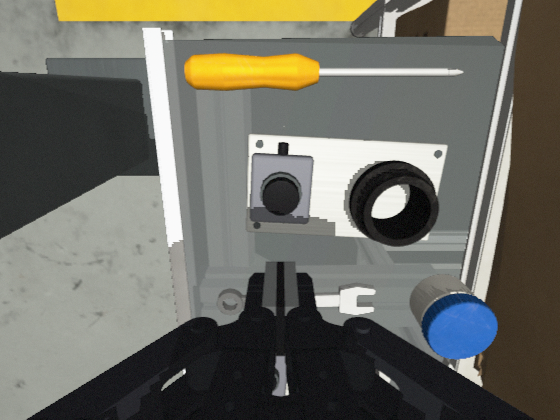

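The picture shows the open union with its hole at (395,202) and its key at (281,195), still up. I'll press it, then move over the cap's key and measure that.

```bash
python3 - <<'E'
from a import *
press([.5255,.014])
c=[.505,-.398]
env.reach([*c,.16],ORI)
s,P=look('c'); keytop(P,c)
cv2.imwrite('pics/w4.png',s['image'][:,:,::-1]); print(env.get_obs()['clock'])
E
```

```text
hit True [0.5255 0.014  0.0294] [-1.3  -0.22  5.9 ]
key 1806 [0.5252 0.015  0.0262] [0.5258 0.0163 0.0277] [0.049 0.057 0.012]
9.5083
key 1055 [ 0.5047 -0.3961  0.0394] [ 0.5047 -0.3953  0.0403] [0.029 0.03  0.006]
11.0833
```

View pics/w4.png

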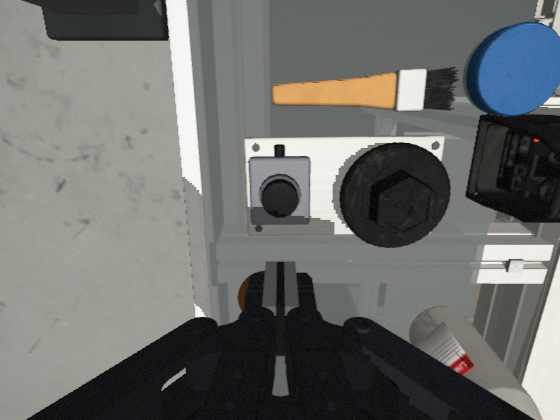

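The picture shows the hexagon-head cap at (397,195) and its key at (280,196), still up. The union's key went down the same way as the first. I'll press this one, rise clear and look at all three.

```bash
python3 - <<'E'
from a import *
press([.505,-.3965])
env.movel([.45,-.25,.33],max_speed=.2)
s=snap('side'); cv2.imwrite('pics/end.png',cv2.resize(s['image'][110:330,190:350][:,:,::-1],None,fx=2.7,fy=2.7,interpolation=cv2.INTER_CUBIC))
for n,a in dict(union=(.5255,.014),oring=(.507,-.185),cap=(.505,-.3965)).items():
    q=np.array(s['R'])@np.array([*a,.031])+s['t']; print(n,world(s,q[0]/q[2]*s['fx']+s['cx'],q[1]/q[2]*s['fy']+s['cy']).round(4))
print(env.get_obs()['clock'])
E
```

```text
hit True [ 0.505  -0.3965  0.0295] [-0.3  -0.31  7.14]
key 1831 [ 0.505  -0.3961  0.0265] [ 0.5049 -0.3941  0.0277] [0.048 0.058 0.013]
14.4917
union [0.5252 0.0183 0.0283]
oring [ 0.5072 -0.1869  0.0325]
cap [ 0.5046 -0.3938  0.028 ]
15.8833
```

View pics/end.png

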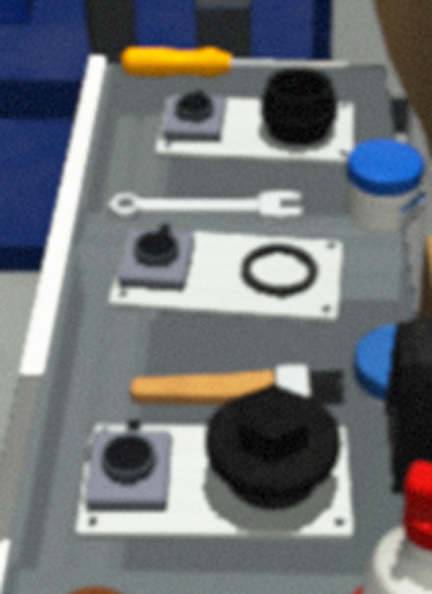

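All three keys are down, at (195,105), (155,245) and (128,455), with the parts and tools where they were and the arm clear.

```bash
python3 -c "
from h import *
print(order.job_done())"
```

```text
the job is handed in; nothing more can be done
None
```

I pressed all three keys fully down in the order asked (O-ring, union, cap), with at most about 8 N read when each press stopped and in about 16 s; the last picture shows the parts and tools unmoved, and the job is handed in.

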